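# Offer up the last cut strip over its opening in the saucer mosaic

### The arm

A 6-joint arm with a two-finger parallel gripper is mounted at the origin on the work surface; the furniture and walls round the work are solid. World frame = base frame: x ahead of the robot, y to its left, z up, the work surface at z = 0. Lengths are in m, angles in rad, forces in N, time in s.
With the tool pointing down it reaches from about 0.35 to 0.975 m from the base axis. Payload 4.9 kg.
Tool frame: the origin (TCP) lies at the very end of the fingers, on their centre line; the grasp point (between the pads) lies 19 mm behind it (ctrl.grasp_offset is the distance from the TCP to the grasp point, in m); z points along the fingers, y is the line along which they close (so a half turn about z gives the same grasp; the last joint's range is limited). The gripper opens to 85 mm and grips with 20 to 120 N. Pads are 22 mm wide; open, the fingers measure 114 mm over their backs; the gripper's body (76 mm by 85 mm) begins 54 mm behind the grasp point. The pads swing forward as they close: fully open they stand 13 mm farther back than shut.
Start: joints at [-1.279, 0.053, 1.613, -0, 1.476, -0.119], TCP at [0.25, -0.573, 0.231] pointing down, gripper open.
Joint ranges: [-3.01, 3.01], [-1.01, 2.22], [0.06, 2.58], [-1.02, 4.17], [0.09, 2.62], [-3.14, 3.14]. Speed limits (rad/s): [2.57, 2.57, 3.14, 3.14, 3.14, 3.14].

### API

Orientations are given as a rotation vector (axis times angle).
In Python, from station import ctrl, optics gives the robot as it stands.
- The arm moves only by the shell command python3 -m handwheel 'ROWS' [OPENING] [FORCE]. ROWS is JSON, a list of rows, each an object of numbers: "tx", "ty", "tz": the shift along the tool's x, y, z in mm; "roll": the turn about the tool's z in rad. A call has 1 to 12 rows; each row shifts and turns the commanded pose from where the row before left it, along the tool's axes as they then stand; what a row does not reach is not made up. A row lasts 1/12 s, in which the tool goes at most 41.7 mm and 7.16 degrees, less where a joint would pass 70% of its speed; a pose out of reach is approached as far as the arm can. A call with a gripper value outside its range is refused whole. OPENING is the finger opening in mm, from 0 to 85.4, set as the call begins (- or left out, the last holds). The fingers move at their own pace and stop on an object; FORCE is the grip in N (left out, the last holds). Time passes only in rows, so rows that do not move let the fingers close. It gives the time, the measured TCP pose, the force, the opening and the grip force at its end, in the units of the state.
- ctrl.get_obs(): the state, without advancing time (a new reading comes with each control period).
- optics.get_image(name): name is "scene" or "side" or "wrist"; returns (picture, depth): 420x560x3 uint8, red, green, blue; 420x560 float32, m along the optical axis (not along the pixel's ray), 0 where there is no reading.
- optics.camera_params(name): a dict with "mtx" (3x3 intrinsics, pixels), "k1" (the pictures are not rectified: a ray, as slopes to the right and down, at radius r is drawn at 1 + k1 r^2 times it, then the intrinsics apply), "extrinsics" (4x4, takes a point from camera to world coordinates); the wrist camera has in their place "tool_from_camera" (4x4, takes a point from camera to tool coordinates, whose origin is the TCP and whose axes are the flange's). Camera axes: x right, y down, z forward; pixel columns grow to the right and rows downward; lengths in m; the calibration is good to about 2 mm. A picture is of the moment at which its call begins: read the wrist's pose just before it. camera_params takes no time and is no camera call.
- ctrl.finish_job(): hands the job in; it is judged then, once.
The state is a dict: "t": time; "q": joint angles; "dq": joint speeds; "effort": joint torques, N m; "tool_pos": TCP position; "tool_rot": TCP orientation; "contact_force": force on the tool from outside, world axes, zero at the start; "wrist_torque": the same for the moment, N m; "opening": finger opening in m; "grip_force": force on a finger pad.
Only numpy, scipy, OpenCV 4.12 (cv2) and the standard library are available. Lean on these libraries where they do the work, as an engineer would, in place of code of your own. Each camera call takes 0.05 s, during which the arm holds its last target. There are 200 camera calls.

### The job

The wooden hand-rest bridge stands over the opening in the mosaic on the setting board: slide it to the right along its rails, without lifting it off them, until both feet stand between the red lines, and let go of it. Then pick up the loose teal strip, carry it over the jar, the glue bottle and the bridge, and hold it level over the opening, lined up the way it will lie (the end nearer the robot stays the nearer end), about a centimetre above the laid tiles and never touching the board or what is on it, so that I can check the joints all round. Finish while holding it there, still in the gripper; leave the bridge parked, and the jar and the bottle standing where they are.

Things in the scene. Friction and masses are not known exactly. Their poses are not given: they have to be found in the camera images.
- board: Fixed plywood board, 264 x 292 x 12 mm, 2 mm above the table on a mat. Origin: centre of underside; x away from the robot, y left, z up. Bed (upper face) at z = 12 mm. Two pale rails along y at x = -110, +110 mm, 16 mm wide, tops at z = 26 mm. On the bed, fixed: pieces of a teal saucer in an oval of small tiles, tops at z = 17 mm, one long opening left bare among the teal pieces.
- opening (a point): Middle of the bare opening, on the bed (z = 12 mm on the board; the tops of the tiles round it stand 5 mm above this point). The opening is about 120 x 34 mm, long side along the board's x. Axes as the board's.
- opening_near (a point): Point on the bed on the opening's long middle line, 45 mm from point opening towards the board's -x (the robot's side).
- opening_far (a point): The same, 45 mm towards the board's +x.
- park_mark (a point): Middle of the bridge's parking place: halfway between the rails, at rail-top height (28 mm above the table), midway between the two red lines across each rail (47 mm apart; a foot is 38 mm wide). Axes as the board's; it lies about 108 mm to the right (-y) of point opening.
- bridge: Loose brown wooden hand rest, 0.17 to 0.34 kg: plank 262 (x, across the board) x 46 (y) x 12 mm on two felt-soled feet on the rails; cheeks outside the rails guide it with 3.5 mm play, so it slides along the board's y. Origin: its centre, level with the soles (rail tops). The plank is 20 to 32 mm above the origin, free underneath between the feet: pinch it across 46 mm from above at mid-length.
- bridge_top (a point): Middle of the plank's upper face, 32 mm above the bridge's origin (60 mm above the table).
- strip: Loose flat teal glazed tile strip, 113 x 25 x 4.5 mm, 17 to 34 g, face up on two 12 mm high sticks right of the board, beyond jar and bottle. Origin: its middle, on the underside, 12 mm above the table. Its long axis is not its x axis (it lies 0.135 rad clockwise of it): use the two strip points. Long edges nearly parallel: pinch across the 25 mm at the middle.
- strip_near (a point): Point on the strip's underside, on its long middle line, 45 mm from its origin towards the end that lies nearer the robot; it belongs over opening_near.
- strip_far (a point): The same, 45 mm towards the far end; it belongs over opening_far.
- rest: Two small pale wooden sticks, 11 x 64 x 12 mm, fixed, one across under each end of the strip, 84 mm apart; between them the strip is free underneath. Origin: midway between them on the table; x from stick to stick, away from the robot.
- chip_jar: Open glass jar with tile chips, 63 mm diameter, 76 mm tall, standing loose between the strip and the board. Origin: centre of its underside.
- glue: White glue bottle with a red nozzle, 53 mm diameter, 151 mm tall, standing loose between the strip and the board; it may stand nearer the robot than the jar or farther. Origin: centre of its underside.

How it is judged:
By the outcome, as a careful person would: the job done as asked, in the order asked, and still so for the second after the job is handed in, while the arm keeps its last pose, push and grip.
It also fails if it takes over 64 s, if anything falls off the work surface, if the arm or the gripper's body presses on something with over 40 N, if the wrist force passes 120 N, or if a joint passes its speed limit or range.

## Working session

There is one attempt and no reset: what is moved stays moved. The work goes in short steps, Python scripts to look and compute and a shell command to move; the robot and the scene stay as the last step left them, time stands still between calls to the robot, and variables do not carry over. Pictures are saved under pics/ and viewed, at most 12 in all, crops included, and the job is handed in when it is done.

```bash
mkdir -p pics; cat > h.py <<'E'
import numpy as np, cv2
from scipy.spatial.transform import Rotation as R
from station import ctrl, optics
def cam(name):
    o=ctrl.get_obs(); p=optics.camera_params(name)
    if name=="wrist":
        T=np.eye(4);T[:3,:3]=R.from_rotvec(o["tool_rot"]).as_matrix();T[:3,3]=o["tool_pos"]
        E=T@np.array(p["tool_from_camera"])
    else: E=np.array(p["extrinsics"])
    im,d=optics.get_image(name)
    return dict(im=im,d=d,E=E,K=np.array(p["mtx"]),k1=p["k1"])
def slopes(c,uv):
    uv=np.atleast_2d(np.asarray(uv,float))
    D=np.array([c["k1"],0,0,0,0.])
    return cv2.undistortPoints(uv.reshape(-1,1,2),c["K"],D)[:,0]
def plane(c,uv,z):
    s=slopes(c,uv);r=np.c_[s,np.ones(len(s))]@c["E"][:3,:3].T;o=c["E"][:3,3]
    return o+r*((z-o[2])/r[:,2])[:,None]
def proj(c,P):
    P=(np.atleast_2d(P)-c["E"][:3,3])@c["E"][:3,:3]; s=P[:,:2]/P[:,2:]
    s=s*(1+c["k1"]*(s**2).sum(1,keepdims=True)); return s@c["K"][:2,:2].T+c["K"][:2,2]
def save(c,n): cv2.imwrite("pics/"+n,c["im"][:,:,::-1])
E
python3 - <<'E'
from h import *
import pickle
print(ctrl.get_obs(),ctrl.grasp_offset)
for n in("scene","side","wrist"):
    c=cam(n);save(c,n+"0.png");pickle.dump(c,open(n+"0.pkl","wb"));print(n,c["E"].round(3).tolist(),c["k1"],c["K"][0,0])
a=[cv2.imread(f"pics/{n}0.png") for n in("scene","side","wrist")]
E
```

```text
{'t': 0.0, 'q': array([-1.27895889e+00,  5.33685232e-02,  1.61427693e+00, -2.10280654e-05,
        1.47599233e+00, -1.18973771e-01]), 'dq': array([ 0.00117188,  0.00122375,  0.0002715 , -0.00118807,  0.00022793,
        0.00100833]), 'effort': array([-3.83796180e-05, -3.93683195e+01, -3.70177531e+01,  5.71573295e-06,
        7.21707882e-03, -2.26603436e-05]), 'tool_pos': array([ 0.24942772, -0.5724013 ,  0.23006598]), 'tool_rot': array([-3.07355759e+00, -6.40360481e-01,  3.09871122e-04]), 'contact_force': array([ 0.83918073, -0.08855126, -1.01352899]), 'wrist_torque': array([0.00573029, 0.02987752, 0.0097663 ]), 'grip_force': 0.0, 'opening': 0.08558197730539983} 0.0187
scene [[-0.916, -0.263, 0.303, 0.183], [-0.401, 0.594, -0.697, 0.655], [0.004, -0.76, -0.65, 0.618], [0.0, 0.0, 0.0, 1.0]] 0.04049718886579722 434.6508618081346
side [[-0.886, -0.265, 0.379, 0.111], [-0.463, 0.51, -0.725, 0.721], [-0.001, -0.818, -0.575, 0.62], [0.0, 0.0, 0.0, 1.0]] -0.09464931777192721 399.55778422957536
wrist [[0.399, -0.881, -0.255, 0.315], [-0.917, -0.384, -0.108, -0.544], [-0.003, 0.277, -0.961, 0.373], [0.0, 0.0, 0.0, 1.0]] 0.009241459144414918 302.78783970680735
```

View pics/scene0.png

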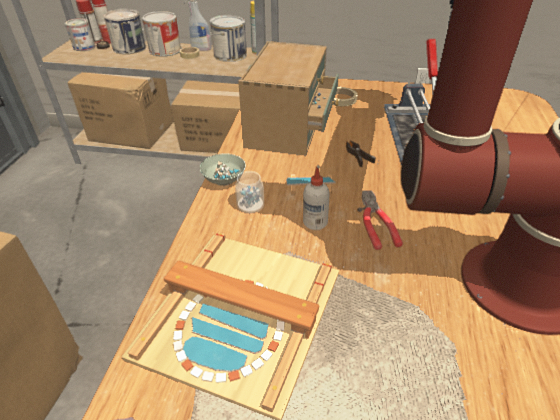

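View pics/side0.png

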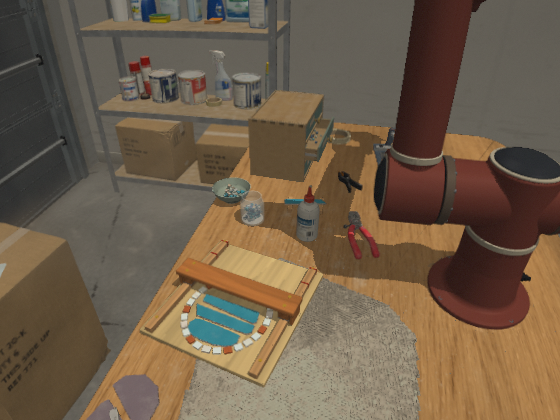

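View pics/wrist0.png

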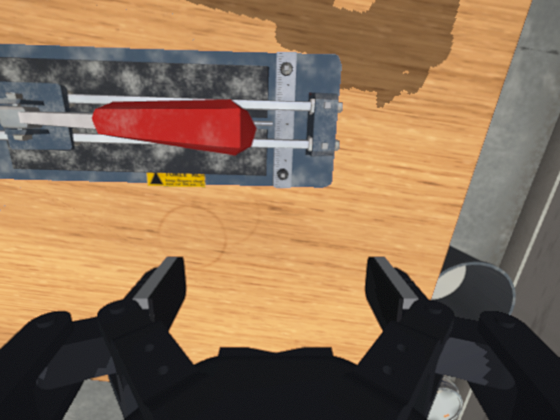

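The scene view shows the bridge plank from about (170,270) to (318,310), the bottle near (316,205), the jar near (250,192) and the strip near (310,181), partly hidden by the bottle. The wrist view shows only a vise-like tool and table. Next I get positions from depth and colour.

```bash
cat >> h.py <<'E'
def cloud(c):
    h,w=c["d"].shape; v,u=np.mgrid[:h,:w]; s=slopes(c,np.c_[u.ravel(),v.ravel()]); d=c["d"].ravel()
    P=np.c_[s*d[:,None],d]@c["E"][:3,:3].T+c["E"][:3,3]; P[d==0]=np.nan; return P.reshape(h,w,3)
def rect(P):
    (x,y),(a,b),_=r=cv2.minAreaRect((P[:,:2]*1000).astype(np.float32)); bx=cv2.boxPoints(r)
    e=bx[1]-bx[0]; f=bx[2]-bx[1]; l=e if np.hypot(*e)>np.hypot(*f) else f
    return (round(x,1),round(y,1)),sorted((round(a,1),round(b,1))),round(float(np.arctan2(l[1],l[0])),3)
def teal(c):
    H=cv2.cvtColor(c["im"],cv2.COLOR_RGB2HSV); return (H[...,0]>85)&(H[...,0]<108)&(H[...,1]>110)&(H[...,2]>60)
def comps(m,n=60):
    k,l,st,_=cv2.connectedComponentsWithStats(m.astype(np.uint8)); return [l==i for i in range(1,k) if st[i,4]>n]
E
python3 - <<'E'
from h import *
import pickle
print(R.from_rotvec(ctrl.get_obs()["tool_rot"]).as_matrix().round(3).tolist())
for n in("scene","side"):
    c=pickle.load(open(n+"0.pkl","rb"));P=cloud(c);Z=P[...,2]
    H=cv2.cvtColor(c["im"],cv2.COLOR_RGB2HSV)
    m=(H[...,0]<14)&(H[...,1]>130)&(abs(Z-.06)<.004)
    for k in comps(m,200): print(n,"bridge?",rect(P[k]),np.median(Z[k]).round(4),k.sum())
    for k in comps(teal(c),25):
        v,u=np.nonzero(k); z=np.nanmedian(Z[k]); print(n,"teal",u.mean().round(),v.mean().round(),k.sum(),rect(P[k][np.isfinite(P[k][:,0])]),z.round(4))
    for nm,(u0,u1,v0,v1) in dict(glue=(285,335,165,245),jar=(230,275,165,228)).items():
        Q=P[v0:v1,u0:u1].reshape(-1,3);
        for lo,hi in((.02,.05),(.05,.075),(.075,.1),(.1,.13),(.13,.17)):
            q=Q[(Q[:,2]>lo)&(Q[:,2]<hi)&(Q[:,1]<-.1)]
            if len(q)>15:print(n,nm,lo,np.percentile(q,[5,50,95],axis=0).round(3).tolist())
E
```

```text
[[0.917, 0.399, -0.0], [0.399, -0.917, 0.002], [0.0, -0.002, -1.0]]
scene bridge? ((26.5, 43.8), [40.3, 123.6], -0.547) 0.0596 295
scene bridge? ((437.1, 267.4), [48.3, 260.7], 0.035) 0.0601 2226
scene teal 202.0 322.0 26 ((479.1, 319.6), [3.1, 36.0], 0.056) 0.0195
scene teal 228.0 331.0 42 ((433.1, 318.4), [5.1, 49.4], 0.066) 0.0196
scene glue 0.02 [[0.433, -0.129, 0.02], [0.479, -0.113, 0.02], [0.506, -0.101, 0.021]]
side bridge? ((436.8, 266.3), [47.0, 261.2], 0.042) 0.0602 2088
side teal 145.0 9.0 45 ((1817.1, -1016.5), [27.0, 38.3], 0.022) 0.3245
side teal 237.0 14.0 92 ((1319.5, -1169.4), [28.9, 115.3], 0.265) 0.2985
side teal 293.0 200.0 63 ((490.4, -109.6), [20.8, 47.1], 0.483) 0.0173
side teal 233.0 308.0 510 ((435.5, 292.3), [27.0, 121.7], -0.009) 0.0201
side teal 224.0 319.0 547 ((433.8, 325.5), [23.5, 125.3], 0.051) 0.0201
side teal 212.0 333.0 780 ((433.5, 362.2), [39.3, 100.3], 0.024) 0.0192
side glue 0.02 [[0.52, -0.266, 0.021], [0.542, -0.229, 0.034], [0.571, -0.223, 0.048]]
side glue 0.05 [[0.52, -0.237, 0.051], [0.537, -0.229, 0.054], [0.568, -0.224, 0.06]]
side jar 0.02 [[0.611, -0.216, 0.022], [0.652, -0.204, 0.033], [0.683, -0.102, 0.042]]
```

```bash
python3 -m handwheel '[{"tz":-36,"roll":0.124},{"tz":-36,"roll":0.124},{"tz":-36,"roll":0.124},{"tx":12,"ty":-39},{"tx":12,"ty":-39},{"tx":12,"ty":-39},{"tx":12,"ty":-39},{"tx":12,"ty":-39},{"tx":12,"ty":-39},{"tx":12,"ty":-39},{"tx":12,"ty":-39},{"tx":12,"ty":-39}]' 85; python3 -m handwheel '[{"tx":12,"ty":-39},{"tx":12,"ty":-39},{"tx":12,"ty":-39},{"tx":12,"ty":-39},{"tx":12,"ty":-39},{"tx":12,"ty":-39},{},{},{}]'
python3 - <<'E'
from h import *
import pickle
c=cam("wrist");save(c,"w1.png");pickle.dump(c,open("w1.pkl","wb"));P=cloud(c);Z=P[...,2]
o=ctrl.get_obs();print(o["t"],o["tool_pos"])
H=cv2.cvtColor(c["im"],cv2.COLOR_RGB2HSV)
for k in comps((H[...,0]<14)&(H[...,1]>130)&(abs(Z-.06)<.004),300): print("bridge?",rect(P[k]),k.sum())
for k in comps(teal(c),100):
    v,u=np.nonzero(k); print("teal",u.mean().round(),v.mean().round(),k.sum(),rect(P[k][np.isfinite(P[k][:,0])]),np.nanmedian(Z[k]))
E
```

```text
0.2 [ 0.24946807 -0.57261245  0.23049258]$[0]: bad value
$[0]: bad value
```

View pics/w1.png

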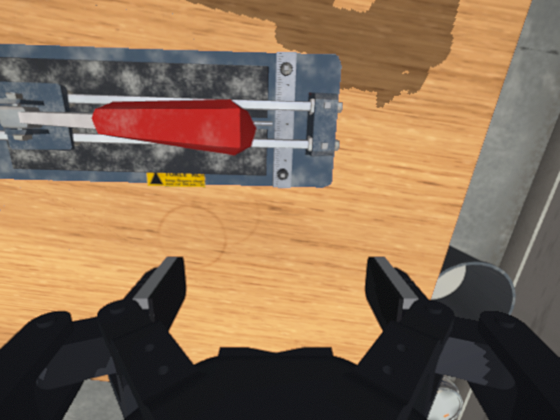

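The view is unchanged because the move was refused. Each row may need all four keys, so I'll try it that way.

```bash
python3 -m handwheel '[{"tx":0,"ty":0,"tz":-36,"roll":0.124},{"tx":0,"ty":0,"tz":-36,"roll":0.124},{"tx":0,"ty":0,"tz":-36,"roll":0.124}]' 85; python3 -m handwheel --help | head -20
```

```text
t: 0.45
tool_pos: [0.2494, -0.5723, 0.3392]
tool_rot: [-3.138, -0.051, 0.001]
contact_force: [-0.3, -0.0, 0.4]
opening: 0.0849
grip_force: 0.0invalid input: not JSON, or not a number
```

```bash
python3 -m handwheel '[{"tx":12,"ty":-39,"tz":0,"roll":0},{"tx":12,"ty":-39,"tz":0,"roll":0},{"tx":12,"ty":-39,"tz":0,"roll":0},{"tx":12,"ty":-39,"tz":0,"roll":0},{"tx":12,"ty":-39,"tz":0,"roll":0},{"tx":12,"ty":-39,"tz":0,"roll":0},{"tx":12,"ty":-39,"tz":0,"roll":0},{"tx":12,"ty":-39,"tz":0,"roll":0},{"tx":12,"ty":-39,"tz":0,"roll":0},{"tx":12,"ty":-39,"tz":0,"roll":0},{"tx":12,"ty":-39,"tz":0,"roll":0},{"tx":12,"ty":-39,"tz":0,"roll":0}]'; python3 -m handwheel '[{"tx":12,"ty":-39,"tz":0,"roll":0},{"tx":12,"ty":-39,"tz":0,"roll":0},{"tx":12,"ty":-39,"tz":0,"roll":0},{"tx":0,"ty":0,"tz":0,"roll":0},{"tx":0,"ty":0,"tz":0,"roll":0},{"tx":0,"ty":0,"tz":0,"roll":0}]'
python3 - <<'E'
from h import *
import pickle
c=cam("wrist");save(c,"w2.png");pickle.dump(c,open("w2.pkl","wb"));P=cloud(c);Z=P[...,2]
o=ctrl.get_obs();print(o["t"],o["tool_pos"])
H=cv2.cvtColor(c["im"],cv2.COLOR_RGB2HSV)
for k in comps((H[...,0]<14)&(H[...,1]>130)&(abs(Z-.06)<.004),300): print("bridge?",rect(P[k]),k.sum())
for k in comps(teal(c),100):
    v,u=np.nonzero(k); print("teal",u.mean().round(),v.mean().round(),k.sum(),rect(P[k][np.isfinite(P[k][:,0])]),np.nanmedian(Z[k]))
E
```

```text
t: 1.45
tool_pos: [0.3752, -0.0978, 0.3393]
tool_rot: [3.141, 0.06, 0.001]
contact_force: [1.3, -0.9, -0.4]
opening: 0.0852
grip_force: 0.0
t: 1.95
tool_pos: [0.4066, 0.0186, 0.3391]
tool_rot: [3.141, 0.062, -0.001]
contact_force: [-0.4, -0.8, -0.1]
opening: 0.085
grip_force: 0.0
2.0 [0.40662216 0.01786831 0.33915541]
bridge? ((439.7, 264.6), [47.8, 260.0], 0.037) 6583
teal 70.0 139.0 1207 ((436.7, 325.1), [23.3, 126.4], 0.048) 0.019724944614435358
teal 369.0 129.0 991 ((463.7, -119.5), [23.4, 109.6], 0.446) 0.016683271022277846
teal 46.0 137.0 1595 ((435.4, 361.9), [39.8, 101.4], 0.073) 0.019151310402653887
teal 131.0 139.0 386 ((440.9, 235.2), [17.7, 68.7], 0.036) 0.018965952236493056
```

View pics/w2.png

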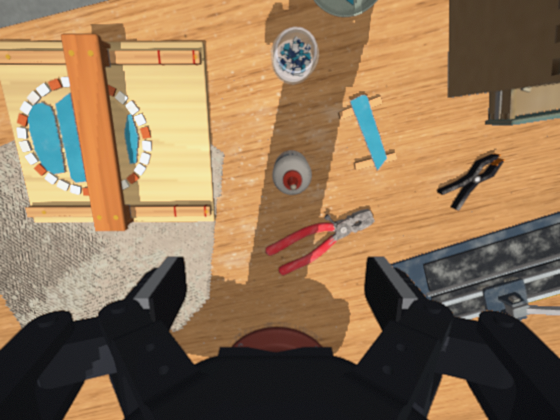

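The wrist view shows the whole work: bridge from (80,40) to (110,225), red lines on the rails near x=160/198 (far) and 175/210 (near), jar (295,55), bottle (292,175), strip (355,98)–(380,165). Next I find the red lines and the tops of the jar and bottle.

```bash
python3 - <<'E'
from h import *
import pickle
c=pickle.load(open("w2.pkl","rb"));P=cloud(c);Z=P[...,2]
# rail frame: bridge angle; board axes
th=.037; ax=np.array([np.cos(th),np.sin(th)]); ay=np.array([-np.sin(th),np.cos(th)])
b=np.array([.4397,.2646])
I=c["im"].astype(float)
red=(I[...,0]-I[...,1]).astype(np.float32)
for s in(-.11,.11):
    t=np.arange(-.16,-.03,.001); prof=0
    for off in(-.005,-.003,-.001,.001,.003,.005):
        q=b+ax*(s+off)+ay*t[:,None]; uv=proj(c,np.c_[q,np.full(len(t),.028)]).astype(np.float32)
        prof=prof+cv2.remap(red,uv[:,0].copy(),uv[:,1].copy(),cv2.INTER_LINEAR).ravel()/6
    pk=[(round(t[i]*1000),round(float(prof[i]))) for i in range(1,len(t)-1) if prof[i]>prof[i-1] and prof[i]>=prof[i+1] and prof[i]>np.median(prof)+15]
    print(s,np.median(prof),pk)
for nm,(u0,u1,v0,v1,z0) in dict(glue=(265,320,140,205,.03),jar=(265,325,20,90,.03)).items():
    Q=P[v0:v1,u0:u1].reshape(-1,3);q=Q[Q[:,2]>z0]
    print(nm,len(q),np.nanmin(q,0),np.nanmax(q,0),np.median(q,0), (q[q[:,2]>.065].min(0)+q[q[:,2]>.065].max(0))/2)
s=comps(teal(c)&(abs(Z-.0167)<.006)&(P[...,1]<0),300)[0]; v,u=np.nonzero(s)
q=plane(c,np.c_[u,v],.0165); print("strip rays",rect(q),q.mean(0))
m=q.mean(0)[:2]; _,_,vt=np.linalg.svd(q[:,:2]-m); print("axis",np.arctan(vt[0,1]/vt[0,0]))
E
```

```text
-0.11 53.718834 [(-134, 111), (-87, 116)]
0.11 54.37736 [(-132, 119), (-85, 121)]
glue 1320 [ 0.38307629 -0.02910957  0.03095616] [0.43391404 0.02233772 0.14989883] [ 0.41416403 -0.00080119  0.09528692] [ 0.40849517 -0.00338593  0.10755226]
jar 1562 [ 0.52802552 -0.03064268  0.03001753] [0.58820027 0.03081256 0.0775724 ] [ 0.55649805 -0.00096446  0.05726161] [5.58797569e-01 3.02915361e-04 7.13435576e-02]
strip rays ((464.0, -119.7), [22.6, 109.3], 0.445) [ 0.46923258 -0.11793931  0.0165    ]
axis 0.45990936236741053
```

```bash
python3 -m handwheel '[{"tx":6,"ty":-35,"tz":0,"roll":0},{"tx":6,"ty":-35,"tz":0,"roll":0},{"tx":6,"ty":-35,"tz":0,"roll":0},{"tx":6,"ty":-35,"tz":0,"roll":0},{"tx":6,"ty":-35,"tz":0,"roll":0},{"tx":6,"ty":-35,"tz":0,"roll":0},{"tx":6,"ty":-35,"tz":20,"roll":0},{"tx":0,"ty":0,"tz":40,"roll":0},{"tx":0,"ty":0,"tz":40,"roll":0},{"tx":0,"ty":0,"tz":40,"roll":0},{"tx":0,"ty":0,"tz":40,"roll":0},{"tx":0,"ty":0,"tz":40,"roll":0}]'; python3 -m handwheel '[{"tx":0,"ty":0,"tz":10,"roll":0},{"tx":0,"ty":0,"tz":0,"roll":0},{"tx":0,"ty":0,"tz":0,"roll":0},{"tx":0,"ty":0,"tz":0,"roll":0}]'
python3 - <<'E'
from h import *
c=cam("wrist");save(c,"w3.png");P=cloud(c);Z=P[...,2];H=cv2.cvtColor(c["im"],cv2.COLOR_RGB2HSV)
for k in comps((H[...,0]<16)&(H[...,1]>120)&(abs(Z-.06)<.005),300): print("bridge?",rect(P[k]),k.sum(),np.median(Z[k]),np.nanpercentile(P[k][:,1],[1,99]))
E
```

```text
t: 3.0
tool_pos: [0.4401, 0.2629, 0.1177]
tool_rot: [-3.141, -0.055, -0.001]
contact_force: [0.2, 0.1, -0.5]
opening: 0.0849
grip_force: 0.0
t: 3.33
tool_pos: [0.4418, 0.2652, 0.1128]
tool_rot: [-3.139, -0.059, -0.008]
contact_force: [0.8, 0.2, -0.0]
opening: 0.0853
grip_force: 0.0
bridge? ((455.8, 265.8), [46.1, 229.5], 0.037) 22339 0.06011346147179264 [0.24246749 0.29046987]
```

View pics/w3.png

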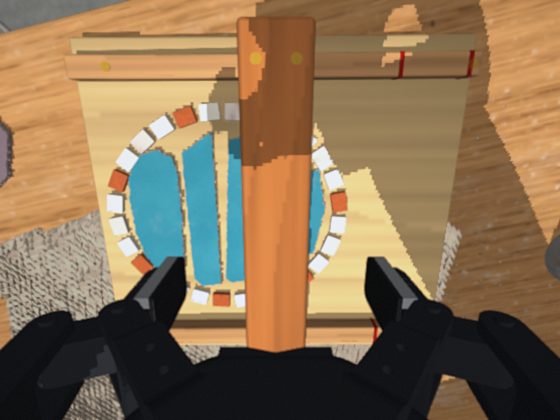

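The wrist view shows the plank centred between the open fingers (edges at x≈240–310) and the red lines on the far rail at (402,65) and (472,63). I now descend, close, and check.

```bash
python3 -m handwheel '[{"tx":0,"ty":0,"tz":20,"roll":0},{"tx":0,"ty":0,"tz":20,"roll":0},{"tx":0,"ty":0,"tz":20,"roll":0},{"tx":0,"ty":0,"tz":19,"roll":0},{"tx":0,"ty":0,"tz":0,"roll":0},{"tx":0,"ty":0,"tz":0,"roll":0},{"tx":0,"ty":0,"tz":0,"roll":0}]'; python3 -m handwheel '[{"tx":0,"ty":0,"tz":0,"roll":0},{"tx":0,"ty":0,"tz":0,"roll":0},{"tx":0,"ty":0,"tz":0,"roll":0},{"tx":0,"ty":0,"tz":0,"roll":0},{"tx":0,"ty":0,"tz":0,"roll":0},{"tx":0,"ty":0,"tz":0,"roll":0},{"tx":0,"ty":0,"tz":0,"roll":0},{"tx":0,"ty":0,"tz":0,"roll":0}]' 30 30
```

```text
t: 3.97
tool_pos: [0.4411, 0.2658, 0.0329]
tool_rot: [-3.139, -0.061, -0.006]
contact_force: [-0.2, -0.3, 0.3]
opening: 0.0851
grip_force: 0.0
t: 4.63
tool_pos: [0.44, 0.2653, 0.0316]
tool_rot: [-3.141, -0.061, -0.002]
contact_force: [-1.3, -1.5, 6.9]
opening: 0.0454
grip_force: 31.6
```

```bash
python3 -m handwheel '[{"tx":0,"ty":5,"tz":0,"roll":0},{"tx":0,"ty":10,"tz":0,"roll":0},{"tx":0,"ty":10,"tz":0,"roll":0},{"tx":0,"ty":10,"tz":0,"roll":0},{"tx":0,"ty":10,"tz":0,"roll":0},{"tx":0,"ty":10,"tz":0,"roll":0},{"tx":0,"ty":10,"tz":0,"roll":0},{"tx":0,"ty":10,"tz":0,"roll":0},{"tx":0,"ty":10,"tz":0,"roll":0},{"tx":0,"ty":10,"tz":0,"roll":0},{"tx":0,"ty":10,"tz":0,"roll":0},{"tx":0,"ty":2,"tz":0,"roll":0}]'; python3 -m handwheel '[{"tx":0,"ty":2,"tz":0,"roll":0},{"tx":0,"ty":0,"tz":0,"roll":0},{"tx":0,"ty":0,"tz":0,"roll":0},{"tx":0,"ty":0,"tz":0,"roll":0}]'
cat > brk.py <<'E'
from h import *
import sys
c=cam("wrist"); save(c,sys.argv[1]); P=cloud(c);Z=P[...,2];H=cv2.cvtColor(c["im"],cv2.COLOR_RGB2HSV)
for n in("scene",):
    s=cam(n); save(s,n+sys.argv[1]); Q=cloud(s); Hs=cv2.cvtColor(s["im"],cv2.COLOR_RGB2HSV)
    for k in comps((Hs[...,0]<14)&(Hs[...,1]>130)&(abs(Q[...,2]-.06)<.004),200): print(n,rect(Q[k]),np.median(Q[k][:,2]))
for k in comps((H[...,0]<16)&(H[...,1]>120)&(abs(Z-.06)<.005),300): print("wrist",rect(P[k]),k.sum(),np.median(Z[k]))
E
python3 brk.py w4.png; python3 - <<'E'
import cv2,numpy as np
a=cv2.imread('pics/w4.png')[0:300];b=cv2.imread('pics/scenew4.png')[210:420,100:360];b=cv2.resize(b,None,fx=1.43,fy=1.43)
W=max(a.shape[1],b.shape[1]);cv2.imwrite('pics/m4.png',cv2.resize(np.vstack([cv2.copyMakeBorder(x,0,0,0,W-x.shape[1],0) for x in(a,b)]),None,fx=.99,fy=.99))
E
```

```text
t: 5.63
tool_pos: [0.4445, 0.1576, 0.0315]
tool_rot: [-3.139, -0.058, -0.004]
contact_force: [-1.0, 6.4, 6.1]
opening: 0.0456
grip_force: 31.7
t: 5.97
tool_pos: [0.4445, 0.156, 0.0315]
tool_rot: [-3.14, -0.06, -0.004]
contact_force: [-0.3, 2.7, 6.6]
opening: 0.0454
grip_force: 31.7
scene ((524.9, 161.1), [49.3, 96.1], 0.059) 0.06107222074992913
scene ((378.5, 156.3), [49.4, 133.8], 0.025) 0.060367872343861984
scene ((26.3, 44.5), [40.2, 122.7], -0.529) 0.06004591157383138
wrist ((484.6, 158.0), [46.5, 140.0], 0.034) 40260 0.06009204268850528
```

View pics/m4.png

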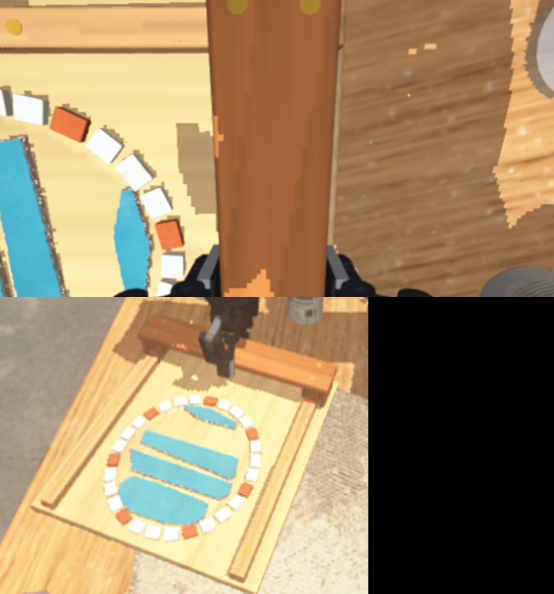

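The montage shows the bridge at the right end. The left red lines are just visible beside the feet, at (312,400) near and (153,352) far. Odometry gives 109.4 mm moved against 109.5 mm wanted. I release, lift, and measure.

```bash
python3 -m handwheel '[{"tx":0,"ty":0,"tz":0,"roll":0},{"tx":0,"ty":0,"tz":0,"roll":0},{"tx":0,"ty":0,"tz":0,"roll":0},{"tx":0,"ty":0,"tz":0,"roll":0},{"tx":0,"ty":0,"tz":0,"roll":0},{"tx":0,"ty":0,"tz":0,"roll":0}]' 85; python3 -m handwheel '[{"tx":0,"ty":0,"tz":-20,"roll":0},{"tx":0,"ty":0,"tz":-25,"roll":0},{"tx":0,"ty":0,"tz":-35,"roll":0},{"tx":0,"ty":0,"tz":-40,"roll":0},{"tx":0,"ty":-20,"tz":-35,"roll":0},{"tx":0,"ty":-20,"tz":-35,"roll":0},{"tx":0,"ty":-20,"tz":-10,"roll":0},{"tx":0,"ty":0,"tz":0,"roll":0},{"tx":0,"ty":0,"tz":0,"roll":0},{"tx":0,"ty":0,"tz":0,"roll":0}]'
python3 brk.py w5.png; python3 - <<'E'
from h import *
import pickle
c=cam("wrist");pickle.dump(c,open("w5.pkl","wb"));o=ctrl.get_obs();print(o["t"],o["tool_pos"],o["tool_rot"])
a=cv2.imread('pics/w5.png');b=cv2.imread('pics/scenew5.png')[230:420,100:360]
b=cv2.resize(b,None,fx=1.0,fy=1.0)
cv2.imwrite('pics/m5.png',a)
E
```

```text
t: 6.57
tool_pos: [0.4431, 0.1559, 0.03]
tool_rot: [3.141, 0.061, -0.001]
contact_force: [-0.2, 0.0, 0.9]
opening: 0.0853
grip_force: 0.0
t: 7.4
tool_pos: [0.4403, 0.2154, 0.2286]
tool_rot: [3.14, 0.061, -0.004]
contact_force: [0.6, 0.3, -1.0]
opening: 0.085
grip_force: 0.0
scene ((442.2, 157.8), [49.4, 260.9], 0.036) 0.06106067427552159
scene ((26.8, 43.7), [41.6, 125.3], -0.571) 0.059659528579786736
wrist ((444.1, 156.3), [46.2, 260.3], 0.038) 10568 0.06001669252925987
7.55 [0.44032457 0.21505492 0.22826267] [ 3.13984837  0.05928535 -0.00513443]
```

View pics/m5.png

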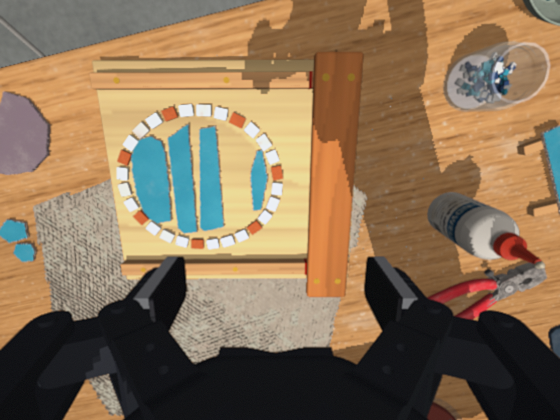

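The wrist view shows the bridge parked at the right end of the rails, with the left red line visible at the far foot (310,78). The opening lies between the teal pieces at x≈222 and x≈250. I measure both now.

```bash
python3 - <<'E'
from h import *
import pickle
c=pickle.load(open("w5.pkl","rb"));P=cloud(c);Z=P[...,2]
I=c["im"].astype(int)
# left red lines
H=cv2.cvtColor(c["im"],cv2.COLOR_RGB2HSV)
m=((H[...,0]<6)|(H[...,0]>174))&(H[...,1]>190)
for k in comps(m,8):
    v,u=np.nonzero(k)
    if 295<u.mean()<335: print("red",u.mean(),v.mean(),k.sum(),plane(c,[[u.mean(),v.mean()]],.028))
# teal pieces
th=.046
for it in range(1):
  ax=np.array([np.cos(th),np.sin(th)]);ay=np.array([-ax[1],ax[0]])
  for k in comps(teal(c),200):
    v,u=np.nonzero(k)
    if not(100<u.mean()<290 and 100<v.mean()<250):continue
    q=plane(c,np.c_[u,v],.019)[:,:2]; X=q@ax;Y=q@ay
    print("piece",q.mean(0),"X",X.min(),X.max(),"Y",np.percentile(Y,[.5,99.5]))
    b=np.arange(X.min()+.005,X.max()-.005,.004)
    lo=[Y[(abs(X-x)<.002)].min() for x in b];hi=[Y[(abs(X-x)<.002)].max() for x in b]
    print("  lo",(np.array(lo)*1000).round().tolist(),"\n  hi",(np.array(hi)*1000).round().tolist(),"X0",b[0].round(3))
# rails edges: cloud z .026-.031
m=(abs(Z-.028)<.0035)&(H[...,1]>60)
for k in comps(m,400):
    q=P[k]; 
    if .1<q[:,1].mean()<.45: print("rail",rect(q),k.sum(),np.polyfit(q[:,1],q[:,0],1))
# white/red tiles ring: bbox of ring inner
q=P[(abs(Z-.019)<.003)&(H[...,1]<70)&(H[...,2]>150)]; q=q[(q[:,1]>.15)&(q[:,1]<.42)&(abs(q[:,0]-.44)<.1)]; print("white ring",rect(q))
print("board ctr y extents")
E
```

```text
red 309.64 78.8 25 [[0.55299628 0.1835233  0.028     ]]
red 305.3 266.3 20 [[0.33594962 0.17373157 0.028     ]]
piece [0.43797209 0.32522615] X 0.38844487485179174 0.5150644848383237 Y [0.29389143 0.31632908]
  lo [294.0, 295.0, 295.0, 294.0, 294.0, 295.0, 295.0, 294.0, 294.0, 294.0, 293.0, 294.0, 294.0, 295.0, 294.0, 294.0, 294.0, 294.0, 294.0, 294.0, 294.0, 294.0, 294.0, 294.0, 294.0, 294.0, 295.0, 294.0, 294.0, 295.0] 
  hi [315.0, 315.0, 315.0, 315.0, 315.0, 316.0, 315.0, 316.0, 316.0, 315.0, 315.0, 316.0, 315.0, 316.0, 316.0, 315.0, 316.0, 317.0, 316.0, 316.0, 316.0, 316.0, 317.0, 317.0, 316.0, 317.0, 316.0, 316.0, 311.0, 306.0] X0 0.393
piece [0.43704273 0.29343847] X 0.39091890126793766 0.5127140106546781 Y [0.26162247 0.28646504]
  lo [262.0, 262.0, 262.0, 261.0, 261.0, 261.0, 262.0, 262.0, 263.0, 262.0, 262.0, 262.0, 262.0, 262.0, 262.0, 262.0, 263.0, 263.0, 262.0, 263.0, 263.0, 263.0, 263.0, 262.0, 263.0, 263.0, 263.0, 264.0] 
  hi [288.0, 288.0, 286.0, 286.0, 286.0, 286.0, 286.0, 285.0, 285.0, 285.0, 285.0, 285.0, 284.0, 284.0, 284.0, 283.0, 283.0, 283.0, 282.0, 282.0, 282
[... 356 characters left out ...]
6.0, 357.0, 358.0, 358.0, 360.0, 361.0, 361.0, 361.0, 361.0, 361.0, 362.0, 362.0, 362.0, 361.0, 361.0, 361.0, 361.0, 359.0, 357.0, 354.0] X0 0.406
piece [0.44120442 0.23621198] X 0.41623391559522627 0.48570484579182055 Y [0.20682413 0.22346494]
  lo [213.0, 213.0, 212.0, 211.0, 211.0, 209.0, 208.0, 208.0, 207.0, 207.0, 208.0, 208.0, 208.0, 209.0, 210.0] 
  hi [222.0, 222.0, 222.0, 223.0, 223.0, 223.0, 224.0, 224.0, 223.0, 223.0, 223.0, 222.0, 222.0, 220.0, 219.0] X0 0.421
rail ((548.1, 297.6), [16.3, 234.4], -1.526) 3720 [-0.04538686  0.56139148]
rail ((331.0, 247.9), [16.8, 150.9], -1.527) 1480 [-0.03983072  0.34162606]
white ring ((437.7, 305.7), [173.4, 193.5], -1.383)
board ctr y extents
```

```bash
python3 -m handwheel '[{"tx":1,"ty":37,"tz":0,"roll":0},{"tx":1,"ty":37,"tz":0,"roll":0},{"tx":1,"ty":37,"tz":0,"roll":0},{"tx":1,"ty":37,"tz":0,"roll":0},{"tx":1,"ty":37,"tz":0,"roll":0},{"tx":1,"ty":37,"tz":0,"roll":0},{"tx":1,"ty":37,"tz":0,"roll":0},{"tx":2,"ty":38,"tz":0,"roll":0},{"tx":2,"ty":38,"tz":0,"roll":0},{"tx":0,"ty":0,"tz":0,"roll":-0.12},{"tx":0,"ty":0,"tz":0,"roll":-0.12},{"tx":0,"ty":0,"tz":0,"roll":-0.12}]'; python3 -m handwheel '[{"tx":0,"ty":0,"tz":30,"roll":-0.05},{"tx":0,"ty":0,"tz":35,"roll":0},{"tx":0,"ty":0,"tz":35,"roll":0},{"tx":0,"ty":0,"tz":0,"roll":0},{"tx":0,"ty":0,"tz":0,"roll":0},{"tx":0,"ty":0,"tz":0,"roll":0}]'
cat > st.py <<'E'
from h import *
import pickle,sys
c=cam("wrist");save(c,sys.argv[1]);P=cloud(c);Z=P[...,2]
o=ctrl.get_obs();M=R.from_rotvec(o["tool_rot"]).as_matrix();p=o["tool_pos"];print(o["t"],p,"yaw",np.arctan2(M[1,0],M[0,0]))
for k in comps(teal(c)&(abs(Z-.0165)<.006),400):
    v,u=np.nonzero(k);q=plane(c,np.c_[u,v],.0165)
    (x,y),wh,a=rect(q); print("strip",(x,y),wh,a,"px",u.min(),u.max(),v.min(),v.max())
    print("tool delta mm",(M.T@(np.array([x,y,0])/1000-p))[:2]*1000)
E
python3 st.py w6.png
```

```text
t: 8.55
tool_pos: [0.4641, -0.1197, 0.2289]
tool_rot: [-3.077, -0.626, 0.003]
contact_force: [-0.5, -0.0, 0.9]
opening: 0.0849
grip_force: 0.0
t: 9.05
tool_pos: [0.4656, -0.1188, 0.1316]
tool_rot: [3.062, 0.698, 0.002]
contact_force: [1.2, 0.2, 1.0]
opening: 0.0851
grip_force: 0.0
9.1 [ 0.46639766 -0.11907856  0.13273093] yaw 0.44842946650480714
strip (464.0, -120.7) [22.8, 110.2] 0.461 px 262 289 143 263
tool delta mm [-3.17100199  0.06203719]
```

View pics/w6.png

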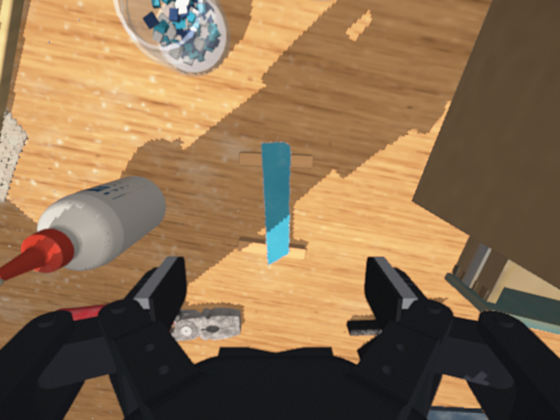

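The strip is fully visible, from (275,143) to (278,263), centred between the fingers, with the bottle and jar clear to the left. I align and descend.

```bash
python3 -m handwheel '[{"tx":-3,"ty":0,"tz":25,"roll":-0.012},{"tx":0,"ty":0,"tz":30,"roll":0},{"tx":0,"ty":0,"tz":25,"roll":0},{"tx":0,"ty":0,"tz":20,"roll":0},{"tx":0,"ty":0,"tz":10,"roll":0},{"tx":0,"ty":0,"tz":0,"roll":0},{"tx":0,"ty":0,"tz":0,"roll":0},{"tx":0,"ty":0,"tz":0,"roll":0}]';python3 st.py w7.png;python3 st.py w7.png
```

```text
t: 9.77
tool_pos: [0.4643, -0.1204, 0.0227]
tool_rot: [3.056, 0.717, 0.005]
contact_force: [-1.0, 0.9, -0.1]
opening: 0.0851
grip_force: 0.0
9.8167 [ 0.46427877 -0.12039154  0.02269754] yaw 0.46086581168422225
strip (464.7, -121.6) [23.1, 110.6] 0.488 px 251 298 155 345
tool delta mm [-0.22199496  1.19530875]
9.8667 [ 0.46406604 -0.12025517  0.02244565] yaw 0.46088637497271545
strip (464.8, -121.9) [23.5, 110.5] 0.489 px 252 299 155 345
tool delta mm [-0.13014831  1.73347606]
```

```bash
cat > cl.py <<'E'
from h import *
import sys
def centreline(c,z,k,th):
    v,u=np.nonzero(k);q=plane(c,np.c_[u,v],z)[:,:2]
    for _ in range(3):
        ax=np.array([np.cos(th),np.sin(th)]);ay=np.array([-ax[1],ax[0]]);X=q@ax;Y=q@ay
        b=np.arange(X.min()+.010,X.max()-.010,.002);lo=np.array([Y[abs(X-x)<.0015].min() for x in b]);hi=np.array([Y[abs(X-x)<.0015].max() for x in b])
        sl=np.polyfit(b,(lo+hi)/2,1);th+=np.arctan(sl[0])
    X0=(X.min()+X.max())/2; m=ax*X0+ay*np.polyval(sl,X0)
    return m,th,np.polyfit(b,lo,1)[0],np.polyfit(b,hi,1)[0],np.ptp(X)
if __name__=="__main__":
    c=cam("wrist");P=cloud(c);o=ctrl.get_obs();M=R.from_rotvec(o["tool_rot"]).as_matrix()
    k=max(comps(teal(c)&(abs(P[...,2]-.0165)<.006),300),key=lambda k:k.sum())
    m,th,a,b,L=centreline(c,.0165,k,.47);print(m,th,a,b,L,(M.T@(np.r_[m,0]-o["tool_pos"]))*1000)
E
python3 cl.py
```

```text
[ 0.46419569 -0.12094992] 0.4680354883020089 -0.02349269407290295 0.023492686401544956 0.1105883255857511 [-0.02904038  0.8625572  22.11594183]
```

```bash
python3 -m handwheel '[{"tx":0,"ty":1,"tz":8,"roll":-0.007},{"tx":0,"ty":0,"tz":8,"roll":0},{"tx":0,"ty":0,"tz":0,"roll":0},{"tx":0,"ty":0,"tz":0,"roll":0},{"tx":0,"ty":0,"tz":0,"roll":0}]';python3 -m handwheel '[{"tx":0,"ty":0,"tz":0,"roll":0},{"tx":0,"ty":0,"tz":0,"roll":0},{"tx":0,"ty":0,"tz":0,"roll":0},{"tx":0,"ty":0,"tz":0,"roll":0},{"tx":0,"ty":0,"tz":0,"roll":0},{"tx":0,"ty":0,"tz":0,"roll":0},{"tx":0,"ty":0,"tz":0,"roll":0},{"tx":0,"ty":0,"tz":0,"roll":0},{"tx":0,"ty":0,"tz":0,"roll":0},{"tx":0,"ty":0,"tz":0,"roll":0}]' 15 30
```

```text
t: 10.33
tool_pos: [0.4625, -0.1203, 0.0039]
tool_rot: [-3.055, -0.728, 0.001]
contact_force: [-0.4, -0.4, -0.4]
opening: 0.0852
grip_force: 0.0
t: 11.17
tool_pos: [0.4631, -0.1206, 0.0046]
tool_rot: [3.056, 0.728, 0.001]
contact_force: [0.1, -0.3, 2.4]
opening: 0.0219
grip_force: 29.6
```

```bash
python3 -m handwheel '[{"tx":0,"ty":0,"tz":-5,"roll":0},{"tx":0,"ty":0,"tz":-12,"roll":0},{"tx":0,"ty":0,"tz":-20,"roll":0},{"tx":0,"ty":0,"tz":-25,"roll":0},{"tx":0,"ty":0,"tz":-30,"roll":0},{"tx":0,"ty":0,"tz":-30,"roll":0},{"tx":0,"ty":0,"tz":-30,"roll":0},{"tx":0,"ty":0,"tz":-30,"roll":0},{"tx":0,"ty":0,"tz":-25,"roll":0},{"tx":0,"ty":0,"tz":-20,"roll":0},{"tx":0,"ty":0,"tz":-10,"roll":0},{"tx":0,"ty":0,"tz":0,"roll":0}]';python3 - <<'E'
from h import *
c=cam("wrist");save(c,"w8.png");P=cloud(c);o=ctrl.get_obs();M=R.from_rotvec(o["tool_rot"]).as_matrix();print(o["tool_pos"],o["opening"],o["grip_force"])
for k in comps(teal(c),300):
    q=P[k];q=(q[np.isfinite(q[:,0])]-o["tool_pos"])@M; print(k.sum(),q.mean(0),rect(q),"plane z=a x+b y+c",np.linalg.lstsq(np.c_[q[:,:2],np.ones(len(q))],q[:,2],rcond=None)[0])
E
```

```text
t: 12.17
tool_pos: [0.464, -0.1209, 0.2442]
tool_rot: [3.053, 0.728, 0.006]
contact_force: [0.3, -0.2, -0.8]
opening: 0.0219
grip_force: 29.4
[ 0.46311408 -0.12059224  0.24192327] 0.021783406205689675 29.433537303702906
8934 [ 0.01325973  0.00070977 -0.01479218] ((6.7, 1.3), [23.3, 100.5], -0.018) plane z=a x+b y+c [-0.0012801   0.00039004 -0.01477548]
```

View pics/w8.png

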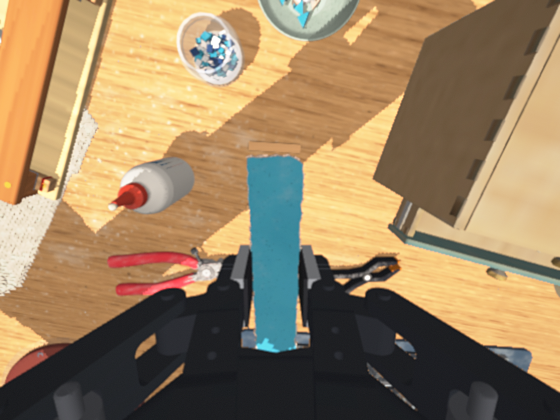

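The strip is held level in the pads (slope about 0.001), running from (275,155) down between the fingers. I roll it and carry it over.

```bash
python3 -m handwheel '[{"tx":0,"ty":0,"tz":0,"roll":0.06},{"tx":0,"ty":0,"tz":0,"roll":0.1},{"tx":0,"ty":0,"tz":0,"roll":0.11},{"tx":0,"ty":0,"tz":0,"roll":0.1},{"tx":0,"ty":0,"tz":0,"roll":0.053},{"tx":0,"ty":-10,"tz":0,"roll":0},{"tx":0,"ty":-20,"tz":0,"roll":0},{"tx":0,"ty":-30,"tz":0,"roll":0},{"tx":-1,"ty":-35,"tz":0,"roll":0},{"tx":-1,"ty":-35,"tz":0,"roll":0},{"tx":-1,"ty":-35,"tz":0,"roll":0},{"tx":-1,"ty":-35,"tz":0,"roll":0}]';python3 -m handwheel '[{"tx":-1,"ty":-35,"tz":0,"roll":0},{"tx":-1,"ty":-35,"tz":0,"roll":0},{"tx":0,"ty":-35,"tz":0,"roll":0},{"tx":0,"ty":-30,"tz":0,"roll":0},{"tx":0,"ty":-25,"tz":0,"roll":0},{"tx":0,"ty":-15,"tz":0,"roll":0},{"tx":0,"ty":-9,"tz":0,"roll":0},{"tx":0,"ty":0,"tz":20,"roll":0},{"tx":0,"ty":0,"tz":35,"roll":0},{"tx":0,"ty":0,"tz":35,"roll":0},{"tx":0,"ty":0,"tz":35,"roll":0},{"tx":0,"ty":0,"tz":15,"roll":0}]';python3 -m handwheel '[{"tx":0,"ty":0,"tz":0,"roll":0},{"tx":0,"ty":0,"tz":0,"roll":0},{"tx":0,"ty":0,"tz":0,"roll":0}]'
cat > fin.py <<'E'
from cl import *
c=cam("wrist");save(c,sys.argv[1]);P=cloud(c);o=ctrl.get_obs();M=R.from_rotvec(o["tool_rot"]).as_matrix();p=o["tool_pos"]
print(o["t"],p,"yaw",np.arctan2(M[1,0],M[0,0]),"tilt",M[:2,2],o["opening"],o["grip_force"])
zt=p[2]+.013
for k in comps(teal(c),200):
    z=np.nanmedian(P[k][:,2]); q=P[k];q=q[np.isfinite(q[:,0])]
    if z>zt-.006 and abs(q[:,1].mean()-p[1])<.03:
        m,th,a,b,L=centreline(c,z,k,.045); print("STRIP z top",z,"centre(visible)",m,"yaw",th,"edges",a,b,"L",L,"far end X",(q[:,:2]@[np.cos(th),np.sin(th)]).max())
        t=(q-p)@M; e=np.linalg.lstsq(np.c_[t[:,:2],np.ones(len(t))],t[:,2],rcond=None)[0]; print("  in tool",rect(t),e)
    elif abs(z-.019)<.004:
        v,u=np.nonzero(k); g=plane(c,np.c_[u,v],.019)[:,:2]; ax=np.array([.99896,.04548]);X=g@ax;Y=g@[-ax[1],ax[0]]; print("piece X",X.min().round(4),X.max().round(4),"Y",np.percentile(Y,[1,99]).round(4),k.sum())
E
python3 fin.py w9.png
```

```text
t: 13.22
tool_pos: [0.4484, 0.0812, 0.2395]
tool_rot: [-3.14, -0.073, 0.004]
contact_force: [0.9, -0.3, 0.2]
opening: 0.0219
grip_force: 29.4
t: 14.22
tool_pos: [0.4355, 0.2611, 0.0948]
tool_rot: [3.137, 0.071, -0.014]
contact_force: [-0.6, 0.6, -1.4]
opening: 0.0219
grip_force: 29.5
t: 14.47
tool_pos: [0.4404, 0.2631, 0.1026]
tool_rot: [-3.14, -0.071, -0.003]
contact_force: [0.6, 0.0, 0.6]
opening: 0.0219
grip_force: 29.5
14.5167 [0.44096889 0.26331281 0.10336192] yaw 0.04487246703733127 tilt [0.00320553 0.00129467] 0.022023678972176143 29.4653509411728
piece X 0.3872 0.5156 Y [0.2942 0.3167] 4235
STRIP z top 0.11450716033399477 centre(visible) [0.45098002 0.26560905] yaw 0.09101408246462132 edges -0.16674966803355323 0.16670230638781372 L 0.11105738823901701 far end X 0.5249563766717043
  in tool ((7.2, -2.1), [78.3, 104.1], 0.064) [-0.08567369 -0.95130469  0.01475135]
piece X 0.4003 0.5027 Y [0.3237 0.3612] 5433
```

```bash
python3 -m handwheel '[{"tx":0,"ty":0,"tz":5,"roll":0},{"tx":0,"ty":0,"tz":10,"roll":0},{"tx":0,"ty":0,"tz":10,"roll":0},{"tx":0,"ty":0,"tz":10,"roll":0},{"tx":0,"ty":0,"tz":10,"roll":0},{"tx":0,"ty":0,"tz":6,"roll":0},{"tx":0,"ty":0,"tz":3,"roll":0},{"tx":0,"ty":0,"tz":0,"roll":0},{"tx":0,"ty":0,"tz":0,"roll":0},{"tx":0,"ty":0,"tz":0,"roll":0}]'
sed -i 's/comps(teal(c),200)/comps(teal(c)\&(P[...,2]>p[2]+.007),200)+comps(teal(c)\&(P[...,2]<p[2]-.002),200)/' fin.py; python3 fin.py w10.png
```

```text
t: 15.35
tool_pos: [0.4401, 0.2631, 0.0478]
tool_rot: [-3.14, -0.07, -0.002]
contact_force: [-0.5, -0.5, -0.4]
opening: 0.022
grip_force: 29.5
15.4 [0.44016788 0.26309778 0.04795016] yaw 0.044790774313005745 tilt [0.00112184 0.00051046] 0.022165425680540366 29.466633616830222
STRIP z top 0.060101745554014846 centre(visible) [0.44599627 0.26378493] yaw 0.047840318239139715 edges -0.02338467961669386 0.02339553328830975 L 0.10070334993617724 far end X 0.5085309109628525
  in tool ((6.0, 0.1), [23.5, 100.6], -0.019) [ 0.00166782  0.00051463 -0.01240135]
piece X 0.4148 0.5156 Y [0.294  0.3169] 5567
piece X 0.4234 0.5135 Y [0.2625 0.2851] 4236
piece X 0.4023 0.503 Y [0.3234 0.3611] 8606
piece X 0.4387 0.4869 Y [0.2069 0.224 ] 1513
```

View pics/w10.png

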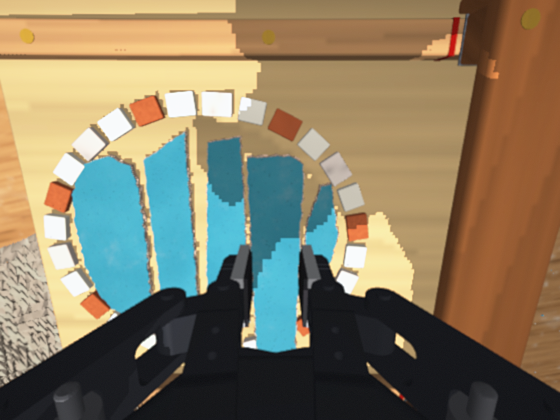

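The wrist view shows the strip (275,155)–(275,350) lined up over the opening with the neighbouring pieces on both sides. The centre is within about 1 mm and 0.002 rad. The red line at (455,38) is clear of the parked foot. I make the slow final descent.

```bash
python3 -m handwheel '[{"tx":-1,"ty":0,"tz":3,"roll":0},{"tx":0,"ty":0,"tz":5,"roll":0},{"tx":0,"ty":0,"tz":5,"roll":0},{"tx":0,"ty":0,"tz":4,"roll":0},{"tx":0,"ty":0,"tz":3,"roll":0},{"tx":0,"ty":0,"tz":2,"roll":0},{"tx":0,"ty":0,"tz":1,"roll":0},{"tx":0,"ty":0,"tz":1,"roll":0},{"tx":0,"ty":0,"tz":0,"roll":0},{"tx":0,"ty":0,"tz":0,"roll":0},{"tx":0,"ty":0,"tz":0,"roll":0},{"tx":0,"ty":0,"tz":0,"roll":0}]'
sed -i 's/p\[2\]-.002/.026/' fin.py; python3 fin.py w11.png; python3 -c "
from h import *
o=ctrl.get_obs();print(o['tool_pos'],o['contact_force'])
s=cam('scene');Q=cloud(s);H=cv2.cvtColor(s['im'],cv2.COLOR_RGB2HSV)
for k in comps((H[...,0]<14)&(H[...,1]>130)&(abs(Q[...,2]-.06)<.004),200): print(rect(Q[k]))
"
```

```text
t: 16.4
tool_pos: [0.4388, 0.2629, 0.0235]
tool_rot: [-3.141, -0.07, -0.001]
contact_force: [0.2, 0.9, -0.2]
opening: 0.0218
grip_force: 29.5
16.45 [0.43878509 0.26286963 0.02349584] yaw 0.04480267542103763 tilt [0.00032132 0.00014315] 0.02193560843368836 29.466317281185184
STRIP z top 0.035811965257907086 centre(visible) [0.44468232 0.26360209] yaw 0.04840087800248931 edges -0.0227569875546031 0.02275701350697543 L 0.10072905513945468 far end X 0.5074069192890689
  in tool ((5.9, -0.1), [23.5, 101.0], -0.016) [ 0.00128196  0.00051339 -0.01256721]
piece X 0.4264 0.5158 Y [0.2939 0.317 ] 6505
piece X 0.4295 0.5135 Y [0.2626 0.2848] 5219
piece X 0.405 0.5031 Y [0.3233 0.3612] 10861
piece X 0.4387 0.4867 Y [0.2069 0.2233] 1721
[0.43878509 0.26286963 0.02349584] [ 0.57392765 -0.19223442 -0.20214841]
((386.6, 156.6), [47.9, 149.9], 0.039)
((26.9, 44.0), [39.9, 124.2], -0.564)
```

```bash
python3 -m handwheel '[{"tx":0,"ty":0,"tz":0.5,"roll":0.002},{"tx":0,"ty":0,"tz":0.5,"roll":0},{"tx":0,"ty":0,"tz":0,"roll":0},{"tx":0,"ty":0,"tz":0,"roll":0},{"tx":0,"ty":0,"tz":0,"roll":0},{"tx":0,"ty":0,"tz":0,"roll":0}]' && python3 -c "
from station import ctrl
print(ctrl.finish_job())"
```

```text
t: 17.0
tool_pos: [0.4386, 0.2628, 0.0223]
tool_rot: [-3.141, -0.067, 0.0]
contact_force: [-0.3, -0.1, -0.2]
opening: 0.0221
grip_force: 29.5
the job is handed in; nothing more can be done
None
```

I handed the job in at 17 s: the bridge is parked between the red lines and released, about 1 mm off centre by measurement, and the teal strip is held level over the opening, roughly 11 mm above the laid tiles and within about 1 mm of centre; I did not re-measure the jar and bottle at the end, but the path cleared both and the force readings showed no contact on the way.

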